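# Roll a feed roller into the V-cradle and push it home

## Robot

A 6-joint arm with a two-finger parallel gripper is mounted at the origin on the work surface. World frame = base frame: x ahead of the robot, y to its left, z up, the work surface at z = 0. Lengths are in m, angles in rad, forces in N, time in s.
With the tool pointing down it reaches from about 0.35 to 0.875 m from the base axis. Payload 4.2 kg.
Tool frame: the origin (TCP) lies on the centre line of the jaws, within the pads' length; the fingertips stand 17 mm ahead of it and the grasp point (between the pads) lies 2 mm behind it (robot.tcp_to_tips is the distance from the TCP to the fingertips, in m); z points along the fingers, x is the direction in which the jaws open and shut, and the axes are right-handed (so a half turn about z gives the same grasp; the last joint's range is limited). The gripper opens to 87 mm and grips with 3 to 60 N. Pads are 19 mm wide; open, the fingers measure 117 mm over their backs; the gripper's body (75 mm by 190 mm) begins 51 mm behind the grasp point.
Start: joints at [0.259, 0.385, 0.008, 0, -1.194, -0.259], TCP at [0.625, 0, 0.24] pointing down, gripper open.
Joint ranges: [-3.14, 3.14], [-1.21, 2.06], [-1.07, 1.41], [-3.16, 2.05], [-2.99, -0.16], [-3.1, 3.1]. Speed limits (rad/s): [2.79, 2.79, 3.14, 3.14, 3.14, 3.14].

## Interface

Orientations are given as a unit quaternion [x, y, z, w].
In Python, from rig import robot, cams gives the robot as it stands.
- The arm moves only by the tool move_arm, never from a script. Its argument "increments" is a list of rows, each an object with "xyz": the shift along the tool's x, y, z as a fraction of full scale, a list of three; "delta_rot": the turn, a rotation vector about the tool's x, y, z as a fraction of full scale, a list of three. A call has 1 to 12 rows; each row is the pose to reach, as a shift and turn from the pose measured when the call began, along the tool's axes at that moment; what a row does not reach only later rows make up. Full scale, the value 1, is 400 mm for a shift and 2 rad for a turn. A row lasts 1/8 s, in which the tool goes at most 62.5 mm and 10.7 degrees, less where a joint would pass 70% of its speed; a pose out of reach is approached as far as the arm can. A call with a number of a shift or a turn outside -1 to 1 is refused whole. A call with a gripper value outside its range is refused whole. "gripper" is the closure, from 0 (fully open) to 1 (shut), set as the call begins (left out, the last holds). The fingers move at their own pace and stop on an object; "grip_force" is the grip in N (left out, the last holds). Time passes only in rows, so rows that repeat a pose let the fingers close. It gives the time, the measured TCP pose, the force and the opening at its end, in the units of the state.
- robot.get_obs(): the state, without advancing time (a new reading comes with each control period).
- cams.snapshot(name): name is "scene" or "side" or "wrist"; returns (picture, depth): 400x640x3 uint8, blue, green, red; 400x640 float32, m along the optical axis (not along the pixel's ray), 0 where there is no reading.
- cams.camera_info(name): a dict with "fx", "fy", "cx", "cy" (pixels), "R" (3x3) and "t" (3): a world point X has camera coordinates R X + t; the wrist camera has in their place "mount" (4x4, takes a point from camera to tool coordinates, whose origin is the TCP and whose axes are the tool frame's). Camera axes: x right, y down, z forward; pixel columns grow to the right and rows downward; lengths in m; the calibration is good to about 2 mm. A picture is of the moment at which its call begins: read the wrist's pose just before it. camera_info takes no time and is no camera call.
- robot.sign_off(): hands the job in, once; it reports no verdict.
The state is a dict: "t": time; "qpos": joint angles; "dq": joint speeds; "joint_efforts": joint torques, N m; "tool_pos": TCP position; "ee_rot": TCP orientation; "force": force on the tool from outside, world axes, zero at the start; "ft_torque": the same for the moment, N m; "gripper_width": finger opening in m.
Only numpy, scipy, OpenCV 4.12 (cv2) and the standard library are available. Lean on these libraries where they do the work, as an engineer would, in place of code of your own. Each camera call takes 0.05 s, during which the arm holds its last target.

## Task

Roll the long steel feed roller along the bench with your fingertips, up the ramp and into the V-groove of the checking cradle; then push it along the groove by its end until it butts against the upright end stop. Only push it: do not lift or carry it, and leave everything else on the bench where it is.

Things in the scene. Friction and masses are not known exactly. Their poses are not given: they have to be found in the camera images.
- roller: Feed roller: plain polished steel cylinder, 40 mm diameter, 180 mm long, 0.4 to 0.8 kg, slippery (friction about 0.35), lying on the bench before the ramp. Origin at its centre. Its y axis runs along the cylinder; x and z turn as it rolls. It stays where it is left on the level bench; pushed from behind at about mid height it rolls.
- cradle: Checking cradle, fixed: ramp, crest and V-groove, 256 mm long along its y. Origin at bench height under the groove's bottom, midway along it. The roller comes in along the cradle's +x. The V has 120 degrees between faces: bottom 3 mm high at x = 0, far lip 26 mm high at x = 40 mm, wall to x = 62 mm. Seated, the roller's axis is over x = 0, 26 mm above the bench.
- crest (a point): Middle of the cradle's crest, 14 mm above the bench, at cradle x = -22 mm, y = 0; axes as the cradle's. The crest is level from x = -25 to -19 mm; on its -x side the ramp falls to the bench at cradle x = -85 mm, on its +x side the V begins. Once its axis is past the crest, the roller drops into the V by itself.
- gauge (a point): Parked dial gauge on a slim stand behind the cradle, fixed to it: keep clear. This point is on its foot at bench height, cradle x = 135 mm; it takes up cradle x = 100 to 170 mm, y = -45 to 45 mm, up to 150 mm high.
- end_stop: End stop: upright steel plate across one end of the groove (either end), fixed; 64 mm wide, 12 mm thick along y, 50 mm high. Origin mid-thickness at bench height, in line with the groove's bottom, 136 mm from the cradle's origin; axes as the cradle's. Roller butted: its centre is 96 mm (level) from this origin. The groove's other end is open, with a 6 mm high sill.
- case_a: Bystander: a lipstick standing upright without its cap, brass-coloured case 22 mm diameter, 76 mm high. Origin at the centre of its foot.
- case_b: Bystander: another such lipstick, 22 mm diameter, 76 mm high. Origin at the centre of its foot.
- case_c: Bystander: a third such lipstick, 22 mm diameter, 76 mm high. Origin at the centre of its foot.
- cap: Bystander: a brass-coloured cap standing on the bench, 24 mm diameter, 34 mm high. Origin at the centre of its foot.
- spool: Bystander: a short steel roller standing on end, 32 mm diameter, 60 mm high. Origin at the centre of its foot.
- jar: Bystander: a small glass jar with a white lid, 56 mm diameter, 50 mm high. Origin at the centre of its foot.
- wrench: Bystander: a flat wrench lying on the bench, 160 mm long, along its x axis. Origin on its underside.
Not all that is in view belongs to the job. Of the things shaped like the roller, the steel one is meant.

How it is judged:
On the way, in this order (a step that is already met when the one before it is completed fails the run):
1. the roller turns as it goes over the ramp (rolled, not dragged) (angular speed of roller above 0.3 rad/s and x of roller in the frame of cradle between -0.1 and 0 m), for 0.06 s.
2. the roller lies in the V-groove, short of the end stop (x of roller in the frame of cradle between -0.004 and 0.004 m and z of roller in the frame of cradle below 0.0285 m and angle between the y axis of roller and the y axis of cradle, either way round below 0.04 rad), for 0.2 s.
3. the roller, still in the groove, is pushed up against the end stop (all of step 2 and horizontal distance between roller and end_stop below 0.099 m), for 0.2 s.
At the end, for the whole second after the job is handed in: The roller lies at rest in the V-groove (axis within 4 mm of the groove's middle, parallel within 0.04 rad, seated to within 2.4 mm in height), its end within 3 mm of the end stop (all of step 3 and linear speed of roller below 0.01 m/s and height (world z) of roller above 0.0235 m); the robot touches nothing.
It fails at once if the roller is lifted or carried (height (world z) of roller above 0.05 m or (x of roller in the frame of cradle below -0.12 m and height (world z) of roller above 0.03 m)).
It fails at once if another thing on the bench is moved by more than 15 mm or tipped (distance of any of case_a, case_b, case_c, cap, spool, jar, wrench from where it was at the start of the episode above 0.015 m or angle between any of case_a, case_b, case_c, cap, spool, jar's own z axis and vertical above 0.4 rad).
It also fails if it takes over 54 s, if anything falls off the work surface, if the arm or the gripper's body presses on something with over 40 N, if the wrist force passes 120 N, or if a joint passes its speed limit or range.

## Working session

There is one attempt and no reset: what is moved stays moved. The work goes in short steps, Python scripts to look and compute and a tool call to move; the robot and the scene stay as the last step left them, time stands still between calls to the robot, and variables do not carry over. Pictures are saved under pics/ and viewed, and the job is handed in when it is done.

Besides the shell and the picture viewer there is one more tool, called after ">>>" by a JSON object that holds its "method" and its "body", one argument or row to a line. move_arm: Moves the arm, as the interface text tells. Its arguments: {"type":"object","properties":{"increments":{"type":"array"},"gripper":{"type":"number"},"grip_force":{"type":"number"}},"required":["increments"]}

```bash
ls; mkdir -p pics
python3 - <<'E'
from rig import robot,cams
import cv2,numpy as np
print(robot.get_obs())
for n in("scene","side","wrist"):
    p,d=cams.snapshot(n); cv2.imwrite(f"pics/{n}0.png",p); np.save(f"pics/{n}0.npy",d); print(n,cams.camera_info(n))
E
```

```text
pics
{'t': 0.0, 'qpos': array([ 2.58608985e-01,  3.85545374e-01,  6.64212649e-03, -5.24313023e-04,
       -1.19400339e+00, -2.58631973e-01]), 'dq': array([-6.85520285e-04, -1.16248169e-03,  7.55850686e-04, -4.39646431e-04,
       -8.09768284e-05, -4.82933531e-04]), 'joint_efforts': array([ 5.69075401e-04, -3.90661991e+01,  1.87403029e+01,  4.22001421e+00,
        1.09914420e-02, -1.81494070e-04]), 'tool_pos': array([6.24435290e-01, 3.28451266e-05, 2.38468940e-01]), 'ee_rot': array([ 1.08208860e-04,  9.99999408e-01, -3.42916341e-05, -1.08237915e-03]), 'force': array([-0.79658648, -0.3195074 , -0.26820797]), 'ft_torque': array([ 0.01275331, -0.0205154 ,  0.03595342]), 'gripper_width': 0.0868487813548333}
scene {'fx': 369.2745855079679, 'fy': 369.2745855079679, 'cx': 319.4776640310472, 'cy': 202.30075858975584, 'R': array([[ 7.32175167e-01,  6.81116011e-01,  7.10157143e-04],
       [ 4.07166220e-01, -4.36852707e-01, -8.02106839e-01],
       [-5.46017577e-01,  5.87571861e-01, -5.97180135e-01]]), 't': array([-0.4049573 , -0.19225091,  1.38417094])}
side {'fx': 384.5660414927433, 'fy': 384.5660414927433, 'cx': 317.6337994570035, 'cy': 201.66094227423494, 'R': array([[-0.88650629, -0.46271384, -0.00158193],
       [-0.2581365 ,  0.49739129, -0.82823152],
       [ 0.38402103, -0.7338241 , -0.56038384]]), 't': array([0.47139216, 0.18950631, 0.94180526])}
wrist {'fx': 350.7847614457657, 'fy': 350.7847614457657, 'cx': 319.2781105089236, 'cy': 201.99175085386852, 'mount': array([[ 9.99999794e-01,  5.29567689e-04, -3.63570207e-04,
        -9.89270663e-04],
       [-4.08251230e-04,  9.60933739e-01,  2.76778218e-01,
        -7.63745895e-02],
       [ 4.95939680e-04, -2.76778013e-01,  9.60933757e-01,
        -1.44995603e-01],
       [ 0.00000000e+00,  0.00000000e+00,  0.00000000e+00,
         1.00000000e+00]])}
```

View pics/scene0.png

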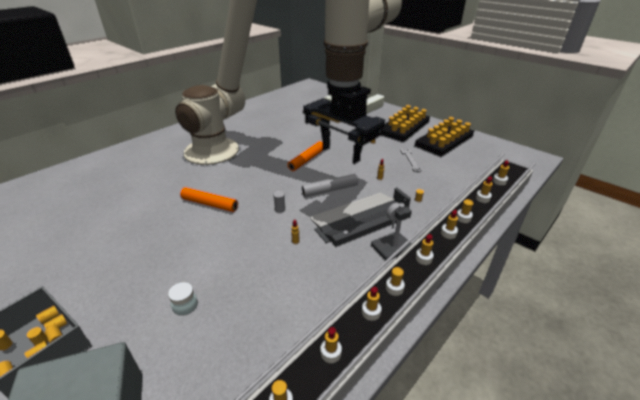

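View pics/side0.png

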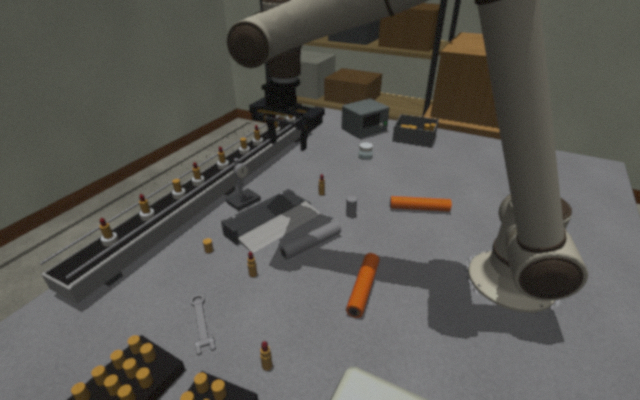

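View pics/wrist0.png

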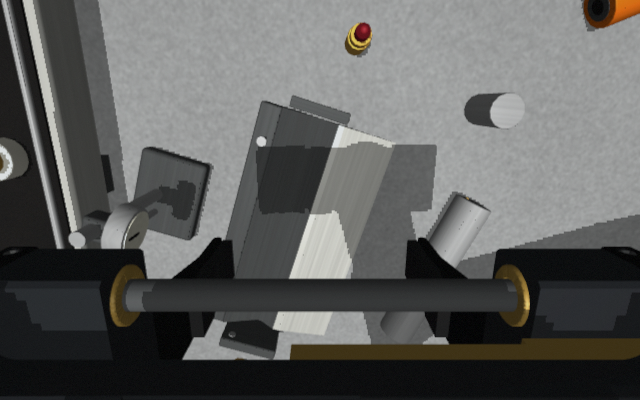

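The roller lies beside the ramp, and the dark end stop appears to be at the +y end. Next I'll make enlarged crops and fit positions from depth.

```bash
cat > h.py <<'E'
import numpy as np,cv2
from rig import robot,cams
from scipy.spatial.transform import Rotation as Ro
def cloud(n,d,obs):
    c=cams.camera_info(n); v,u=np.mgrid[0:400,0:640]
    P=np.stack([(u-c['cx'])/c['fx']*d,(v-c['cy'])/c['fy']*d,d],-1)
    if n=='wrist':
        M=np.array(c['mount']); P=P@M[:3,:3].T+M[:3,3]
        R=Ro.from_quat(obs['ee_rot']).as_matrix(); W=P@R.T+obs['tool_pos']
    else: W=(P-c['t'])@c['R']
    W[d==0]=np.nan
    return W
E
python3 - <<'E'
from h import *
o=robot.get_obs()
for n in('scene','side','wrist'):
    W=cloud(n,np.load(f'pics/{n}0.npy'),o); np.save(f'pics/W{n}0.npy',W)
    p=cv2.imread(f'pics/{n}0.png')
    # ortho: x 0.4..0.9 up?, y -0.35..0.35 ; 1mm/px
    im=np.zeros((500,700,3),np.uint8); hz=np.full((500,700),-1.)
    f=np.isfinite(W[...,2])&(W[...,2]<0.1)&(W[...,2]>-0.03)
    w=W[f];c=p[f]
    i=((0.9-w[:,0])*1000).astype(int);j=((0.35-w[:,1])*1000).astype(int)
    k=(i>=0)&(i<500)&(j>=0)&(j<700)
    for a,b,zz,cc in zip(i[k],j[k],w[k,2],c[k]):
        s=(slice(max(a-1,0),a+2),slice(max(b-1,0),b+2))
        m=hz[s]<zz; hz[s][m]=zz; im[s][m]=cc
    cv2.imwrite(f'pics/ortho_{n}.png',im)
    h=np.clip((hz+0.005)/0.085*255,0,255).astype(np.uint8); cv2.imwrite(f'pics/oh_{n}.png',cv2.applyColorMap(h,cv2.COLORMAP_JET))
a=cv2.imread('pics/scene0.png')[150:270,250:450]; cv2.imwrite('pics/sc.png',cv2.resize(a,None,fx=4,fy=4,interpolation=cv2.INTER_CUBIC))
E
```

```text
(no output)
```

View pics/sc.png

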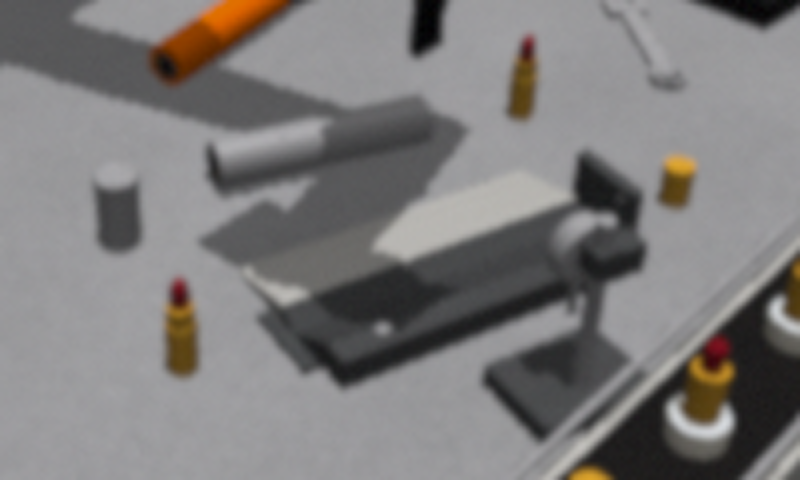

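View pics/ortho_wrist.png

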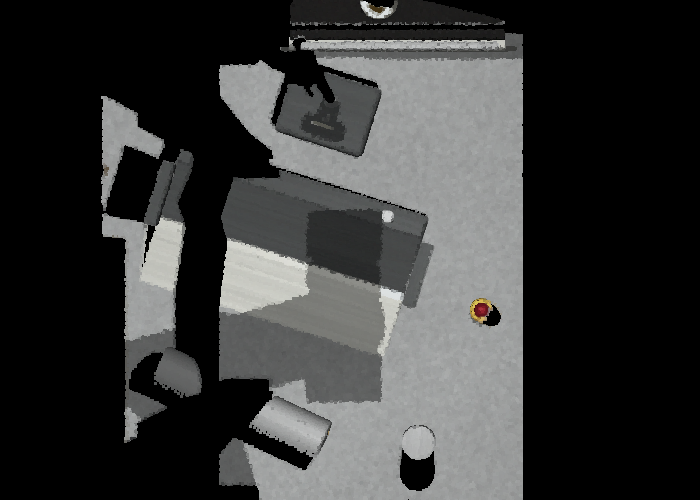

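View pics/oh_wrist.png

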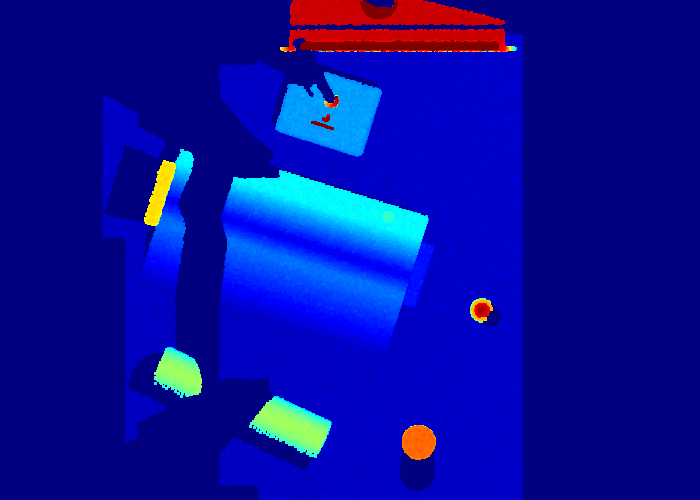

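View pics/ortho_scene.png

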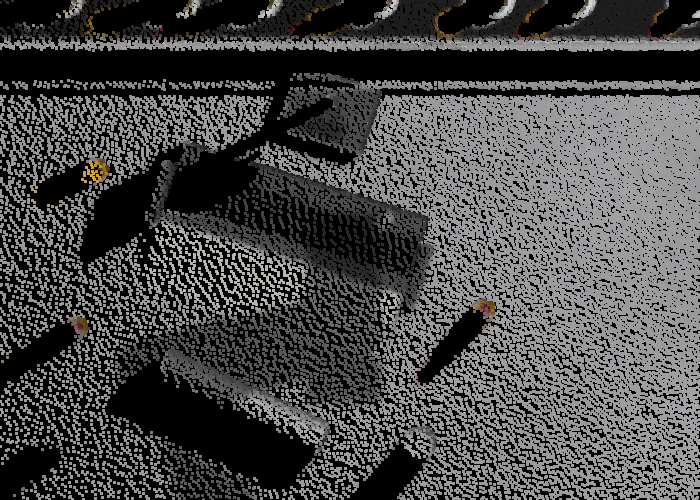

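Run:
```python
from h import *
from scipy.optimize import least_squares
W=np.load('pics/Wwrist0.npy').reshape(-1,3); S=np.load('pics/Wscene0.npy').reshape(-1,3); D=np.load('pics/Wside0.npy').reshape(-1,3)
# bench height bias per cam
for n,w in(('w',W),('sc',S),('si',D)):
    m=(w[:,0]>.5)&(w[:,0]<.7)&(w[:,1]<-.08)&(w[:,1]>-.16)&(w[:,2]<.02); print(n,np.nanmedian(w[m,2]))
# cradle: model in cradle frame, fit (x0,y0,th) on wrist heights
def zc(x):
    return np.interp(x,[-85,-25,-19,0,40,62],[0,14,14,3,26,26])/1000
b=np.nanmedian(W[(W[:,0]>.5)&(W[:,0]<.7)&(W[:,1]<-.08)&(W[:,1]>-.16)&(W[:,2]<.02),2])
def loc(w,x0,y0,th):
    c,s=np.cos(th),np.sin(th); dx=w[:,0]-x0;dy=w[:,1]-y0
    return c*dx+s*dy,-s*dx+c*dy
p0=np.array([.68,.055,-0.27])
for th0 in (-0.27,0.27):
  p=np.array([.66,.065,th0])
  for it in range(8):
    lx,ly=loc(W,*p); m=(lx>-.075)&(lx<.055)&(abs(ly)<.115)&(W[:,2]<.035)
    w=W[m]
    def f(q):
        lx,ly=loc(w,q[0]*1,p[1],q[2]); return w[:,2]-b-zc(lx*1000)
    r=least_squares(f,p,loss='soft_l1',f_scale=.002); p=np.array([r.x[0],p[1],r.x[2]])
  print(p,np.median(abs(r.fun)),m.sum())
  if th0<0: P=p
  else: P=p if np.median(abs(r.fun))<.001 else P
p=P
# y0 from ends: end stop top
for n,w in(('w',W),('sc',S)):
    lx,ly=loc(w,*p)
    m=(w[:,2]>.044)&(w[:,2]<.054)&(abs(lx)<.03)&(ly>.1)&(ly<.16); print(n,'stop top',m.sum(),np.nanpercentile(ly[m],[2,50,98]),np.nanpercentile(lx[m],[2,50,98]))
    m=(lx>.045)&(lx<.06)&(w[:,2]>.02)&(w[:,2]<.03)&(abs(ly)<.2); print('wall y',np.nanpercentile(ly[m],[0.5,1,99]))
    m=(lx>-.022)&(lx<.0)&(w[:,2]>b+.002)&(w[:,2]<.03)&(ly<-.05)&(ly>-.2);print('groove -y',np.nanpercentile(ly[m],[.5,1,2]))
np.save('cr.npy',p)
```

```text
w -0.00015517735561829116
sc 9.627196416271242e-05
si -0.0007309659011781584
[ 0.66267856  0.065      -0.30650115] 0.0005072799292217506 18002
[ 0.66267856  0.065      -0.30650115] 0.0005072799258899366 18002
w stop top 599 [0.12688925 0.13068073 0.13852406] [-0.02638442  0.00153896  0.02882513]
wall y [-0.12957529 -0.12896831  0.11928447]
groove -y [-0.19975312 -0.19966027 -0.17427634]
sc stop top 65 [0.12608124 0.12979554 0.13877324] [-0.02724227  0.00107877  0.02837881]
wall y [-0.13084652 -0.1306534   0.12034683]
groove -y [-0.18902074 -0.18399793 -0.17497792]
```

```bash
cat >> h.py <<'E'
from scipy.optimize import least_squares
X0,Y0,TH=.6630,.063,-.3065
Rc=np.array([[np.cos(TH),-np.sin(TH)],[np.sin(TH),np.cos(TH)]])
def toC(w):
    w=np.array(w,float); r=w.copy(); r[...,:2]=(w[...,:2]-[X0,Y0])@Rc; return r
def toW(c):
    c=np.array(c,float); r=c.copy(); r[...,:2]=c[...,:2]@Rc.T+[X0,Y0]; return r
def fitroller(Cs,lo=(-.2,-.15),hi=(-.06,.15),zmin=.006,seed=None):
    # Cs: points in cradle frame
    m=(Cs[:,0]>lo[0])&(Cs[:,0]<hi[0])&(Cs[:,1]>lo[1])&(Cs[:,1]<hi[1])&(Cs[:,2]>zmin)&(Cs[:,2]<.055)
    q=Cs[m]
    cx,cy=np.median(q[:,0]),np.median(q[:,1])
    f=lambda p: np.hypot((q[:,0]-p[0]-p[1]*q[:,1])*np.cos(np.arctan(p[1])),q[:,2]-p[2])-.02
    a=np.polyfit(q[:,1],q[:,0],1)
    r=least_squares(f,[a[1],a[0],.02],loss='soft_l1',f_scale=.001)
    p=r.x; s=q[np.abs(r.fun)<.003]
    al=np.arctan(p[1]); t=s[:,1]*np.cos(al)+(s[:,0]-p[0])*np.sin(al)
    return p,np.percentile(t,[.3,1,99,99.7]),len(q),np.median(abs(r.fun))
E
python3 - <<'E'
from h import *
for n in('wrist','scene','side'):
    W=np.load(f'pics/W{n}0.npy').reshape(-1,3); C=toC(W); C=C[np.isfinite(C[:,0])]
    print(n,fitroller(C))
    # others
    
W=np.load('pics/Wscene0.npy');p=cv2.imread('pics/scene0.png')
def near(u,v,r=4):
    q=W[v-r:v+r+1,u-r:u+r+1].reshape(-1,3); q=q[(q[:,2]>.01)]; return np.round(np.nanmedian(q,0),3) if len(q) else None
for k,(u,v) in dict(caseL=(295,232),case2=(381,170),cap=(420,194),spool=(280,202),orange1=(306,154),jar=(181,292)).items():
    a=near(u,v); print(k,a,np.round(toC(a),3))
E
```

```text
wrist (array([-0.17164718,  0.13076933,  0.01939894]), array([-0.09582263, -0.09529969,  0.08184304,  0.0829779 ]), 3598, np.float64(0.0004522252389435547))
scene (array([-0.17328535,  0.13184188,  0.01960825]), array([-0.09581857, -0.0950244 ,  0.08068166,  0.08172507]), 736, np.float64(0.0011736442017786352))
side (array([-0.17325711,  0.1296659 ,  0.01886076]), array([-0.09379954, -0.09068045,  0.08428137,  0.08467374]), 913, np.float64(0.00094998385783579))
caseL [ 0.594 -0.138  0.04 ] [-0.005 -0.212  0.04 ]
case2 [0.576 0.269 0.037] [-0.145  0.17   0.037]
cap [0.732 0.249 0.029] [0.01  0.198 0.029]
spool [ 0.469 -0.076  0.039] [-0.143 -0.191  0.039]
orange1 [0.322 0.183 0.036] [-0.361  0.012  0.036]
jar [ 0.564 -0.444  0.05 ] [ 0.059 -0.513  0.05 ]
```

```bash
cat >> h.py <<'E'
def rel(target_w, toolx_deg):
    """shift (fractions) & rot about tool z to bring TCP to target with tool x heading (world deg), pointing down"""
    o=robot.get_obs(); R=Ro.from_quat(o['ee_rot']).as_matrix(); d=np.array(target_w)-o['tool_pos']
    a=np.radians(toolx_deg); x=np.array([np.cos(a),np.sin(a),0]); z=np.array([0,0,-1.]); T=np.stack([x,np.cross(z,x),z],1)
    rv=Ro.from_matrix(R.T@T).as_rotvec()
    return np.round(R.T@d/.4,4),np.round(rv/2,4),np.round(o['tool_pos'],4),round(o['t'],2)
E
python3 - <<'E'
from h import *
t=toW([-.174,-.006,.10]); print(t)
print(rel(t,190.4)); t[2]=.029; print(rel(t,190.4))
E
```

```text
[0.49529885 0.10977954 0.1       ]
(array([0.3226, 0.2744, 0.3473]), array([ 0.    , -0.0008, -0.0908]), array([0.6246, 0.    , 0.2387]), 0.15)
(array([0.3223, 0.2745, 0.5248]), array([ 0.    , -0.0008, -0.0908]), array([0.6246, 0.    , 0.2387]), 0.15)
```

>>> {"method": "move_arm", "body": {
  "increments": [
    {"xyz":[0.1,0.08,0.1],"delta_rot":[0,0,-0.03]},
    {"xyz":[0.2,0.17,0.2],"delta_rot":[0,0,-0.06]},
    {"xyz":[0.3,0.25,0.3],"delta_rot":[0,-0.001,-0.09]},
    {"xyz":[0.3225,0.2745,0.345],"delta_rot":[0,-0.001,-0.091]},
    {"xyz":[0.3225,0.2745,0.345],"delta_rot":[0,-0.001,-0.091]}
  ],
  "gripper": 0
}}

```text
t: 0.78
tool_pos: [0.4932, 0.1099, 0.0994]
ee_rot: [-0.092, 0.996, -0.001, -0.002]
force: [0.2, 0.4, 0.3]
gripper_width: 0.0872
```

Run:
```python
from h import *
o=robot.get_obs(); p,d=cams.snapshot('wrist'); cv2.imwrite('pics/w1.png',p)
C=toC(cloud('wrist',d,o).reshape(-1,3)); C=C[np.isfinite(C[:,0])]
print(o['tool_pos'],toC(o['tool_pos'])); print(fitroller(C))
print(rel(toW([-.174,-.006,.029]),190.4))
```

```text
[0.49322947 0.10989602 0.09935265] [-0.17600808 -0.00651333  0.09935265]
(array([-0.17166534,  0.1308442 ,  0.01943195]), array([-0.09520137, -0.09426456,  0.08093611,  0.08268436]), 14460, np.float64(0.0003690384808822129))
(array([-0.0002, -0.0005,  0.1794]), array([-0.0004, -0.0003,  0.001 ]), array([0.4952, 0.11  , 0.1007]), 0.82)
```

View pics/w1.png

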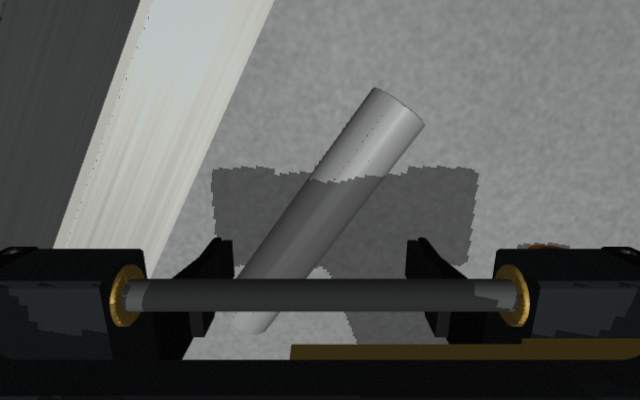

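Run:
```python
from h import *
c=cams.camera_info('wrist');M=np.linalg.inv(c['mount'])
for q in [(0,0,0),(.0435,0,.017),(-.0435,0,.017),(.0435,-.0095,.017),(-.0435,-.0095,.017),(.0435,.0095,.017),(0,0,.08),(.0435,0,.088),(-.0435,0,.088),(.0585,0,.088),(-.0585,0,.088)]:
    k=M[:3,:3]@q+M[:3,3]; print(q,np.round([c['fx']*k[0]/k[2]+c['cx'],c['fy']*k[1]/k[2]+c['cy']]))
```

```text
(0, 0, 0) [321. 275.]
(0.0435, 0, 0.017) [407. 259.]
(-0.0435, 0, 0.017) [235. 259.]
(0.0435, -0.0095, 0.017) [409. 242.]
(-0.0435, -0.0095, 0.017) [234. 241.]
(0.0435, 0.0095, 0.017) [406. 276.]
(0, 0, 0.08) [321. 219.]
(0.0435, 0, 0.088) [383. 215.]
(-0.0435, 0, 0.088) [258. 215.]
(0.0585, 0, 0.088) [404. 215.]
(-0.0585, 0, 0.088) [237. 215.]
```

The roller's middle is at about (318, 219), centred between where the fingertips will land, (258, 215) and (383, 215). The clearance is about 10 mm on each side, so I'll descend.

>>> {"method": "move_arm", "body": {
  "increments": [
    {"xyz":[0,0,0.06],"delta_rot":[0,0,0]},
    {"xyz":[0,0,0.12],"delta_rot":[0,0,0]},
    {"xyz":[0,0,0.165],"delta_rot":[0,0,0]},
    {"xyz":[0,0,0.18],"delta_rot":[0,0,0]},
    {"xyz":[0,0,0.18],"delta_rot":[0,0,0]}
  ]
}}

```text
t: 1.45
tool_pos: [0.4962, 0.1099, 0.0292]
ee_rot: [-0.091, 0.996, -0.0, 0.0]
force: [0.1, -0.1, -0.5]
gripper_width: 0.0874
```

>>> {"method": "move_arm", "body": {
  "increments": [
    {"xyz":[0,0,0],"delta_rot":[0,0,-0.05]},
    {"xyz":[0,0,0],"delta_rot":[0,0,-0.1]},
    {"xyz":[0,0,0],"delta_rot":[0,0,-0.125]},
    {"xyz":[0,0,0],"delta_rot":[0,0,-0.145]},
    {"xyz":[0,0,0],"delta_rot":[0,0,-0.165]},
    {"xyz":[0,0,0],"delta_rot":[0,0,-0.18]},
    {"xyz":[0,0,0],"delta_rot":[0,0,-0.19]},
    {"xyz":[0,0,0],"delta_rot":[0,0,-0.2]},
    {"xyz":[0,0,0],"delta_rot":[0,0,-0.2]}
  ]
}}

```text
t: 2.58
tool_pos: [0.4967, 0.1101, 0.0295]
ee_rot: [-0.287, 0.958, -0.0, 0.001]
force: [0.6, -0.5, 1.7]
gripper_width: 0.0868
```

```bash
cat > look.py <<'E'
from h import *
import sys
o=robot.get_obs(); p,d=cams.snapshot('wrist'); cv2.imwrite(f'pics/{sys.argv[1]}.png',p)
C=toC(cloud('wrist',d,o).reshape(-1,3)); C=C[np.isfinite(C[:,0])]
print(o['t'],toC(o['tool_pos']),o['force']); print(fitroller(C))
E
python3 look.py w2
```

```text
2.575 [-0.17280304 -0.00526684  0.02953563] [ 0.64634844 -0.47608719  1.73066385]
(array([-0.17072458,  0.03144828,  0.01951815]), array([-0.09507265, -0.09427689,  0.05898614,  0.06376713]), 27927, np.float64(0.0005364634721669349))
```

View pics/w2.png

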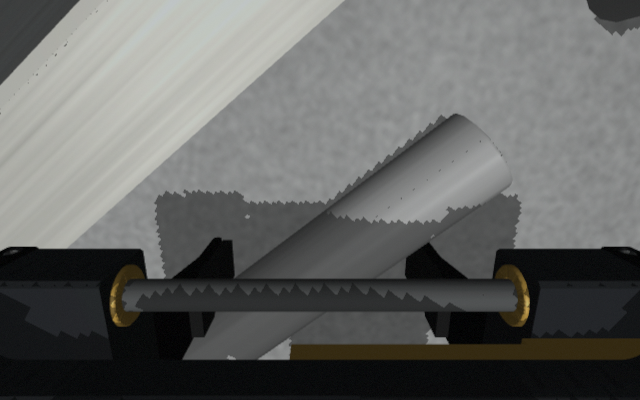

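The fit now gives 0.031 rad of skew, down from 0.131. I'll twist a little more, then back off and lift.

>>> {"method": "move_arm", "body": {
  "increments": [
    {"xyz":[0,0,0],"delta_rot":[0,0,-0.008]},
    {"xyz":[0,0,0],"delta_rot":[0,0,-0.016]},
    {"xyz":[0,0,0],"delta_rot":[0,0,-0.017]},
    {"xyz":[0,0,0],"delta_rot":[0,0,0.02]},
    {"xyz":[0,0,0],"delta_rot":[0,0,0.06]},
    {"xyz":[0,0,0],"delta_rot":[0,0,0.06]},
    {"xyz":[0,0,-0.06],"delta_rot":[0,0,0.06]},
    {"xyz":[0,0,-0.13],"delta_rot":[0,0,0.06]},
    {"xyz":[0,0,-0.18],"delta_rot":[0,0,0.06]},
    {"xyz":[0,0,-0.18],"delta_rot":[0,0,0.06]}
  ]
}}

```text
t: 3.88
tool_pos: [0.4971, 0.1105, 0.1026]
ee_rot: [-0.23, 0.973, 0.0, 0.002]
force: [-1.1, -0.3, -0.6]
gripper_width: 0.0872
```

```bash
python3 look.py w3
python3 - <<'E'
from h import *
print(rel(toW([-.215,-.006,.10]),72.44))
E
```

```text
3.875 [-0.17245601 -0.00476442  0.10262107] [-1.1022267  -0.26056088 -0.58443336]
(array([-0.17173337, -0.01723259,  0.01941175]), array([-0.09549912, -0.09456646,  0.07900899,  0.08192281]), 14293, np.float64(0.0003697022125040278))
(array([0.0761, 0.0718, 0.0035]), array([1.0000e-03, 7.0000e-04, 1.1706e+00]), array([0.4963, 0.1101, 0.1015]), 3.92)
```

>>> {"method": "move_arm", "body": {
  "increments": [
    {"xyz":[0,0,0],"delta_rot":[0,0,0.09]},
    {"xyz":[0.02,0.02,0],"delta_rot":[0,0,0.18]},
    {"xyz":[0.04,0.04,0],"delta_rot":[0,0,0.27]},
    {"xyz":[0.06,0.06,0],"delta_rot":[0,0,0.36]},
    {"xyz":[0.076,0.072,0],"delta_rot":[0,0,0.45]},
    {"xyz":[0.076,0.072,0],"delta_rot":[0,0,0.54]},
    {"xyz":[0.076,0.072,0],"delta_rot":[0,0,0.63]},
    {"xyz":[0.076,0.072,0],"delta_rot":[0,0,0.72]},
    {"xyz":[0.076,0.072,0],"delta_rot":[0,0,0.81]},
    {"xyz":[0.076,0.072,0],"delta_rot":[0,0,0.9]},
    {"xyz":[0.076,0.072,0],"delta_rot":[0,0,0.9]}
  ]
}}

```text
t: 5.3
tool_pos: [0.4555, 0.1218, 0.1002]
ee_rot: [0.618, 0.786, -0.0, 0.0]
force: [-1.0, 0.9, -0.0]
gripper_width: 0.0872
```

Run:
```python
from h import *
o=robot.get_obs(); print(o['qpos'])
print(rel(toW([-.222,-.006,.10]),72.44))
```

```text
[ 6.07391107e-01  2.88153838e-01 -5.46606131e-01  6.45813051e-04
 -7.36941490e-01 -1.94150651e+00]
(array([ 0.0094, -0.013 ,  0.0005]), array([-2.000e-04,  5.000e-04,  2.718e-01]), array([0.4555, 0.1218, 0.1002]), 5.3)
```

>>> {"method": "move_arm", "body": {
  "increments": [
    {"xyz":[0.005,-0.006,0],"delta_rot":[0,0,0.09]},
    {"xyz":[0.0095,-0.013,0],"delta_rot":[0,0,0.18]},
    {"xyz":[0.0095,-0.013,0],"delta_rot":[0,0,0.272]},
    {"xyz":[0.0095,-0.013,0],"delta_rot":[0,0,0.272]},
    {"xyz":[0.0095,-0.013,0],"delta_rot":[0,0,0.272]}
  ]
}}

```text
t: 5.92
tool_pos: [0.4493, 0.1241, 0.0999]
ee_rot: [0.806, 0.592, -0.001, 0.0]
force: [-0.4, 0.2, 0.3]
gripper_width: 0.0866
```

```bash
python3 look.py w4
python3 - <<'E'
from h import *
print(rel(toW([-.222,-.006,.031]),72.44))
E
```

```text
5.925 [-0.22215314 -0.0061758   0.0998536 ] [-0.40792502  0.15285259  0.3410899 ]
(array([-0.17205402, -0.01864117,  0.01964649]), array([-0.08261613, -0.06795584,  0.08096391,  0.08287958]), 4230, np.float64(0.00031328234692329544))
(array([0.0006, 0.0004, 0.1723]), array([-0.0003,  0.0007,  0.0014]), array([0.4494, 0.1242, 0.0999]), 5.97)
```

View pics/w4.png

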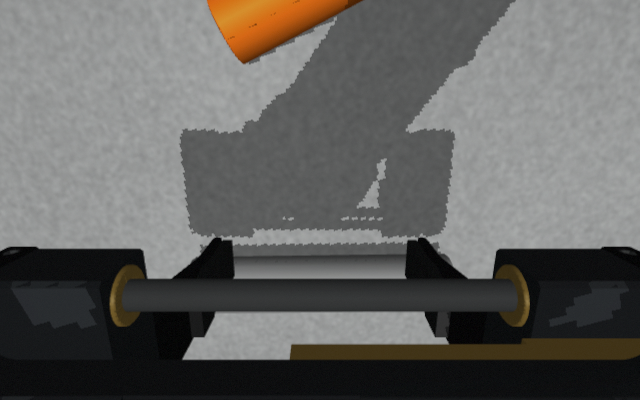

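>>> {"method": "move_arm", "body": {
  "increments": [
    {"xyz":[0,0,0.06],"delta_rot":[0,0,0]},
    {"xyz":[0,0,0.12],"delta_rot":[0,0,0]},
    {"xyz":[0,0,0.16],"delta_rot":[0,0,0]},
    {"xyz":[0,0,0.172],"delta_rot":[0,0,0.001]},
    {"xyz":[0,0,0.172],"delta_rot":[0,0,0.001]}
  ]
}}

```text
t: 6.6
tool_pos: [0.4494, 0.1241, 0.0311]
ee_rot: [0.806, 0.592, -0.001, 0.0]
force: [0.1, 0.0, -0.0]
gripper_width: 0.0872
```

Run:
```python
from h import *
o=robot.get_obs(); print(toC(o['tool_pos']))
print(rel(toW([-.13,-.006,.032]),72.44))
```

```text
[-0.22205681 -0.00617727  0.03112703]
(array([ 0.    ,  0.2301, -0.0023]), array([-0.0004,  0.0009,  0.0009]), array([0.4494, 0.1241, 0.0311]), 6.6)
```

>>> {"method": "move_arm", "body": {
  "increments": [
    {"xyz":[0,0.02,0],"delta_rot":[0,0,0]},
    {"xyz":[0,0.04,0],"delta_rot":[0,0,0]},
    {"xyz":[0,0.05,0],"delta_rot":[0,0,0]},
    {"xyz":[0,0.058,0],"delta_rot":[0,0,0]},
    {"xyz":[0,0.066,0],"delta_rot":[0,0,0]},
    {"xyz":[0,0.075,0],"delta_rot":[0,0,0]},
    {"xyz":[0,0.085,0],"delta_rot":[0,0,0]},
    {"xyz":[0,0.095,0],"delta_rot":[0,0,0]},
    {"xyz":[0,0.105,0],"delta_rot":[0,0,0]},
    {"xyz":[0,0.115,0],"delta_rot":[0,0,0]},
    {"xyz":[0,0.125,0],"delta_rot":[0,0,0]},
    {"xyz":[0,0.135,0],"delta_rot":[0,0,0]}
  ]
}}

```text
t: 8.1
tool_pos: [0.5012, 0.1078, 0.0311]
ee_rot: [0.806, 0.592, -0.001, 0.0]
force: [0.3, 0.9, 0.4]
gripper_width: 0.087
```

```bash
cat > look2.py <<'E'
from h import *
import sys
o=robot.get_obs(); print(o['t'],toC(o['tool_pos']),o['force'])
lo=float(sys.argv[2]);hi=float(sys.argv[3]); zm=float(sys.argv[4])
for n in ('scene','side'):
    p,d=cams.snapshot(n); cv2.imwrite(f'pics/{n}{sys.argv[1]}.png',cv2.resize(p[130:290,200:460],None,fx=3,fy=3,interpolation=cv2.INTER_CUBIC))
    W=cloud(n,d,o); np.save(f'pics/W{n}{sys.argv[1]}.npy',W)
    C=toC(W.reshape(-1,3)); C=C[np.isfinite(C[:,0])]; print(n,fitroller(C,lo=(lo,-.15),hi=(hi,.12),zmin=zm))
E
python3 look2.py A -.17 -.08 .012
```

```text
8.1 [-0.16779339 -0.00606376  0.03109279] [0.29119657 0.86735515 0.38140706]
scene (array([-0.13735005, -0.01217965,  0.02010447]), array([-0.09685201, -0.09606843,  0.08234839,  0.08333024]), 750, np.float64(0.0012723037752558775))
side (array([-0.13588377, -0.00925151,  0.01891145]), array([-0.09349781, -0.08997883,  0.08466164,  0.08526622]), 528, np.float64(0.0011097324966456452))
```

View pics/sceneA.png

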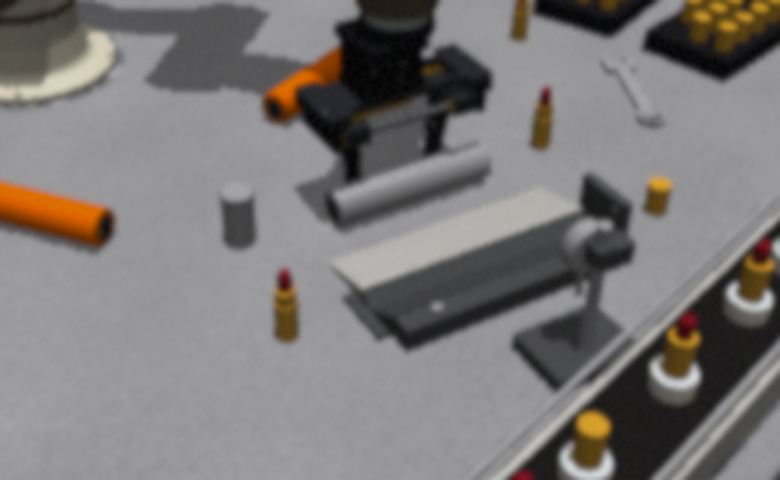

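>>> {"method": "move_arm", "body": {
  "increments": [
    {"xyz":[0,0.008,0],"delta_rot":[0,0,0]},
    {"xyz":[0,0.018,0],"delta_rot":[0,0,0]},
    {"xyz":[0,0.03,0],"delta_rot":[0,0,0]},
    {"xyz":[0,0.042,0],"delta_rot":[0,0,0]},
    {"xyz":[0,0.054,0],"delta_rot":[0,0,0]},
    {"xyz":[0,0.066,0],"delta_rot":[0,0,0]},
    {"xyz":[0,0.078,0],"delta_rot":[0,0,0]},
    {"xyz":[0,0.09,0],"delta_rot":[0,0,0]},
    {"xyz":[0,0.102,0],"delta_rot":[0,0,0]},
    {"xyz":[0,0.114,-0.002],"delta_rot":[0,0,0]},
    {"xyz":[0,0.126,-0.004],"delta_rot":[0,0,0]},
    {"xyz":[0,0.138,-0.006],"delta_rot":[0,0,0]}
  ]
}}

```text
t: 9.7
tool_pos: [0.5525, 0.091, 0.0333]
ee_rot: [0.806, 0.591, -0.003, -0.001]
force: [-5.4, 2.6, 3.2]
gripper_width: 0.0874
```

```bash
python3 look2.py B -.11 -.05 .016
```

```text
9.7 [-0.11380346 -0.00667161  0.0332684 ] [-5.42516216  2.60246817  3.15171907]
scene (array([-0.08395751, -0.00206709,  0.02137893]), array([-0.09576888, -0.09474156,  0.08221052,  0.08313226]), 747, np.float64(0.0009859864856636112))
side (array([-0.08266243, -0.00375076,  0.02052163]), array([-0.09283636, -0.09218962,  0.08507684,  0.08556366]), 475, np.float64(0.0011597395614531929))
```

View pics/sceneB.png

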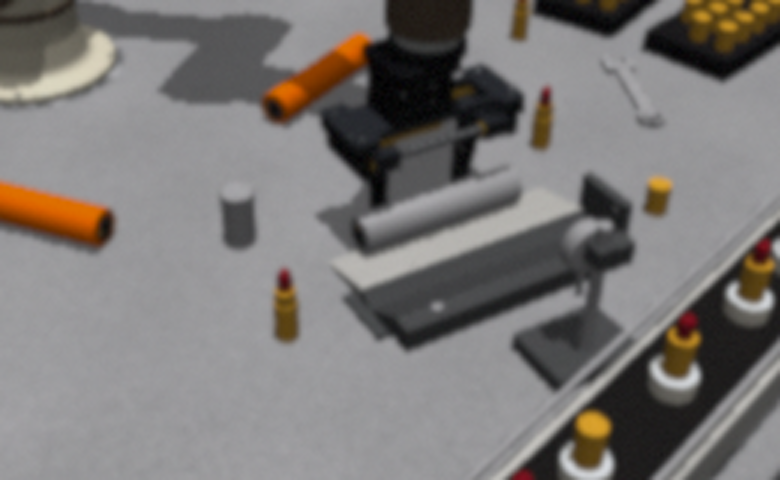

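>>> {"method": "move_arm", "body": {
  "increments": [
    {"xyz":[0,0.014,-0.002],"delta_rot":[0,0,0]},
    {"xyz":[0,0.028,-0.004],"delta_rot":[0,0,0]},
    {"xyz":[0,0.043,-0.006],"delta_rot":[0,0,0]},
    {"xyz":[0,0.058,-0.008],"delta_rot":[0,0,0]},
    {"xyz":[0,0.073,-0.01],"delta_rot":[0,0,0]},
    {"xyz":[0,0.088,-0.012],"delta_rot":[0,0,0]},
    {"xyz":[0,0.103,-0.014],"delta_rot":[0,0,0]},
    {"xyz":[0,0.118,-0.016],"delta_rot":[0,0,0]},
    {"xyz":[0,0.133,-0.018],"delta_rot":[0,0,0]},
    {"xyz":[0,0.148,-0.02],"delta_rot":[0,0,0]},
    {"xyz":[0,0.163,-0.021],"delta_rot":[0,0,0]},
    {"xyz":[0,0.175,-0.022],"delta_rot":[0,0,0]}
  ]
}}

```text
t: 11.3
tool_pos: [0.6213, 0.0699, 0.0422]
ee_rot: [0.806, 0.591, -0.001, 0.0]
force: [-0.8, 0.2, -0.3]
gripper_width: 0.0868
```

```bash
python3 look2.py C -.04 .018 .03
```

```text
11.3 [-0.04183136 -0.00603363  0.04216383] [-0.78753627  0.20012995 -0.27057471]
scene (array([ 0.00018005, -0.00022467,  0.0287663 ]), array([-0.09532587, -0.094846  ,  0.08152347,  0.08379553]), 561, np.float64(0.0012584865661113102))
side (array([-0.00545724,  0.0022104 ,  0.02502896]), array([-0.09292167, -0.08988199,  0.08547035,  0.08627796]), 376, np.float64(0.00140745388272083))
```

View pics/sceneC.png

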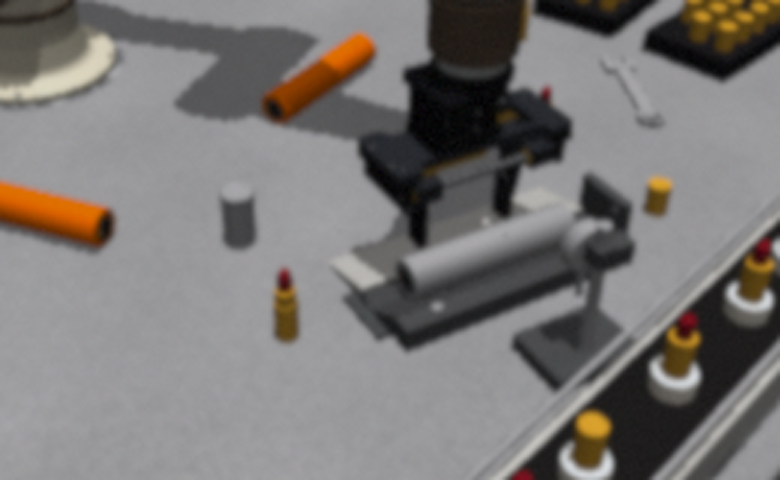

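Run:
```python
from h import *
W=np.load('pics/WsceneC.npy').reshape(-1,3);C=toC(W)
for c in[(-.005,-.212)]:
    m=(np.hypot(C[:,0]-c[0],C[:,1]-c[1])<.02)&(C[:,2]<.15); print(np.nanmax(C[m,2]),np.nanpercentile(C[m],[5,95],axis=0))
print(rel(toW([-.055,-.006,.042]),72.44));print(rel(toW([-.055,-.006,.115]),72.44));print(rel(toW([0,-.128,.115]),72.44))
```

```text
0.07614759920303758 [[-0.01517914 -0.22521788 -0.00134257]
 [ 0.0092107  -0.19945153  0.06964764]]
(array([ 0.0002, -0.0328,  0.0002]), array([-0.0004,  0.001 ,  0.0005]), array([0.6212, 0.0698, 0.0421]), 11.4)
(array([-1.000e-04, -3.300e-02, -1.823e-01]), array([-0.0004,  0.001 ,  0.0005]), array([0.6212, 0.0698, 0.0421]), 11.4)
(array([-0.3052,  0.1042, -0.1818]), array([-0.0004,  0.001 ,  0.0005]), array([0.6212, 0.0698, 0.0421]), 11.4)
```

>>> {"method": "move_arm", "body": {
  "increments": [
    {"xyz":[0,-0.033,0],"delta_rot":[0,0,0]},
    {"xyz":[0,-0.033,-0.08],"delta_rot":[0,0,0]},
    {"xyz":[0,-0.033,-0.19],"delta_rot":[0,0,0]},
    {"xyz":[0,0,-0.2],"delta_rot":[0,0,0]},
    {"xyz":[-0.1,0.05,-0.2],"delta_rot":[0,0,0]},
    {"xyz":[-0.2,0.1,-0.2],"delta_rot":[0,0,0]},
    {"xyz":[-0.3,0.104,-0.19],"delta_rot":[0,0.001,0]},
    {"xyz":[-0.305,0.104,-0.182],"delta_rot":[0,0.001,0]},
    {"xyz":[-0.305,0.104,-0.182],"delta_rot":[0,0.001,0]},
    {"xyz":[-0.305,0.104,-0.182],"delta_rot":[0,0.001,0]}
  ],
  "gripper": 0
}}

```text
t: 12.65
tool_pos: [0.6245, -0.0579, 0.1149]
ee_rot: [0.806, 0.592, -0.0, -0.0]
force: [0.1, 0.9, 0.0]
gripper_width: 0.0872
```

>>> {"method": "move_arm", "body": {
  "increments": [
    {"xyz":[0,0,0],"delta_rot":[0,0,0]},
    {"xyz":[0,0,0],"delta_rot":[0,0,0]},
    {"xyz":[0,0,0],"delta_rot":[0,0,0]},
    {"xyz":[0,0,0],"delta_rot":[0,0,0]},
    {"xyz":[0,0,0],"delta_rot":[0,0,0]}
  ],
  "gripper": 1,
  "grip_force": 20
}}

```text
t: 13.28
tool_pos: [0.6245, -0.0579, 0.115]
ee_rot: [0.806, 0.592, -0.0, -0.0]
force: [-0.3, -0.2, 1.0]
gripper_width: 0.045
```

```bash
python3 look2.py D -.03 .018 .03;  python3 - <<'E'
from h import *
C=toC(np.load('pics/WsceneD.npy').reshape(-1,3))
m=(abs(C[:,0])<.03)&(abs(C[:,1])<.2)&(C[:,2]>.03)&(C[:,2]<.048);print(np.nanpercentile(C[m,1],[.5,2,50,98,99.5]))
print(rel(toW([0,-.128,.034]),72.44))
E
```

```text
13.275 [-0.0002276  -0.12688472  0.1149944 ] [-0.3025451  -0.20511558  1.00554343]
scene (array([-0.00229299,  0.00049665,  0.02558832]), array([-0.09591253, -0.09469917,  0.08099869,  0.08295392]), 630, np.float64(0.0008080663503782642))
side (array([-0.00321155,  0.00068292,  0.02466131]), array([-0.09300839, -0.09071034,  0.08468676,  0.0860116 ]), 546, np.float64(0.0011116006886450255))
[-0.09642292 -0.09518902 -0.00188594  0.13307894  0.19635611]
(array([-0.0027,  0.0008,  0.2024]), array([-0.0004, -0.    ,  0.0011]), array([ 0.6245, -0.0579,  0.115 ]), 13.38)
```

View pics/sceneD.png

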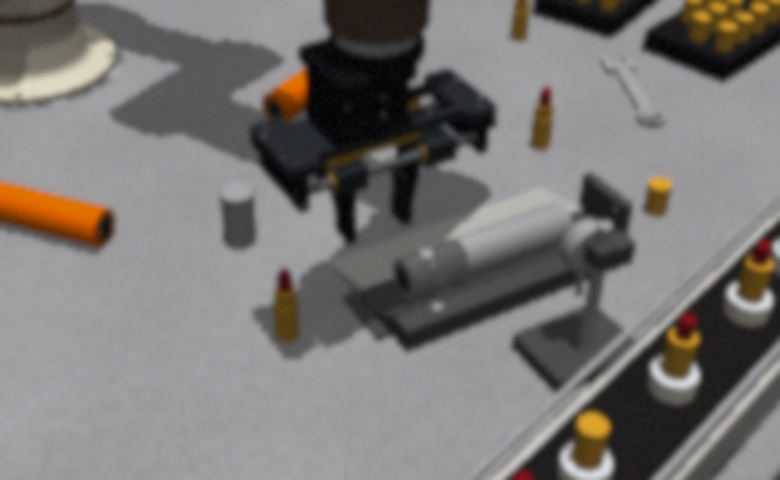

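View pics/sideD.png

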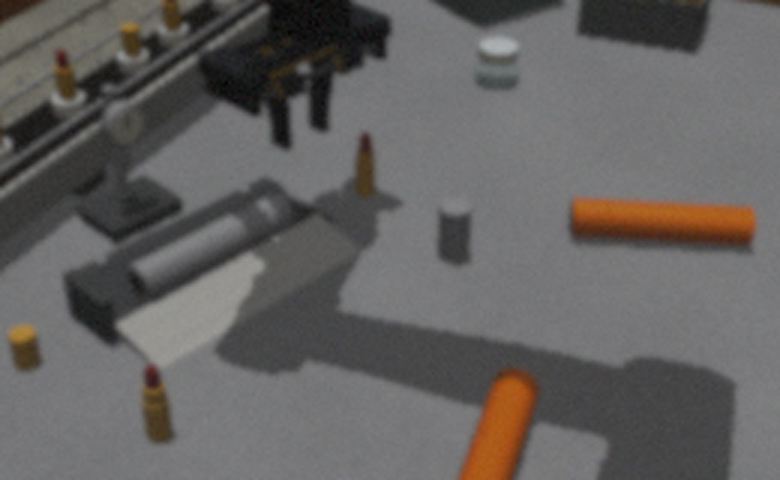

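The roller is seated in the groove, with its −y end near y = −0.096. I'll finish closing the fingers, then descend.

>>> {"method": "move_arm", "body": {
  "increments": [
    {"xyz":[0,0,0],"delta_rot":[0,0,0]},
    {"xyz":[0,0,0],"delta_rot":[0,0,0]},
    {"xyz":[0,0,0],"delta_rot":[0,0,0]},
    {"xyz":[0,0,0],"delta_rot":[0,0,0]},
    {"xyz":[-0.003,-0.003,0.05],"delta_rot":[0,0,0]},
    {"xyz":[-0.003,-0.003,0.11],"delta_rot":[0,0,0]},
    {"xyz":[-0.003,-0.003,0.16],"delta_rot":[0,0,0]},
    {"xyz":[-0.003,-0.003,0.19],"delta_rot":[0,0,0]},
    {"xyz":[-0.003,-0.003,0.2],"delta_rot":[0,0,0]},
    {"xyz":[-0.003,-0.003,0.2],"delta_rot":[0,0,0]}
  ]
}}

```text
t: 14.62
tool_pos: [0.6232, -0.0587, 0.0352]
ee_rot: [0.806, 0.592, -0.0, -0.0]
force: [-0.2, 0.2, 0.2]
gripper_width: 0.0007
```

```bash
python3 look2.py E -.03 .018 .03;  python3 - <<'E'
from h import *
o=robot.get_obs();print(o['gripper_width'],rel(toW([-.001,-.070,.035]),72.44))
E
```

```text
14.625 [-0.00122263 -0.12801179  0.03523417] [-0.16399161  0.23496792  0.16234555]
scene (array([-0.0025391 ,  0.00494191,  0.02576914]), array([-0.13828586, -0.13700121,  0.08167016,  0.08381789]), 702, np.float64(0.0009990825096183233))
side (array([-0.00300698,  0.00083527,  0.02465201]), array([-0.13160186, -0.12045601,  0.08513257,  0.08609814]), 603, np.float64(0.0010987131484198435))
0.0004915663895041643 (array([0.1448, 0.0003, 0.002 ]), array([ 0.0003, -0.0003,  0.0012]), array([ 0.6235, -0.0587,  0.0358]), 14.72)
```

View pics/sceneE.png

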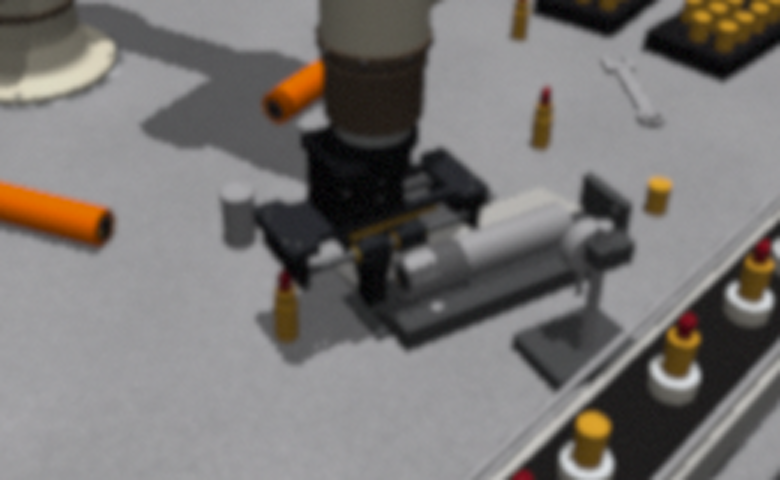

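>>> {"method": "move_arm", "body": {
  "increments": [
    {"xyz":[0.02,0,0],"delta_rot":[0,0,0]},
    {"xyz":[0.034,0,0],"delta_rot":[0,0,0]},
    {"xyz":[0.044,0,0],"delta_rot":[0,0,0]},
    {"xyz":[0.054,0,0],"delta_rot":[0,0,0]},
    {"xyz":[0.064,0,0],"delta_rot":[0,0,0]},
    {"xyz":[0.074,0,0],"delta_rot":[0,0,0]},
    {"xyz":[0.084,0,0],"delta_rot":[0,0,0]},
    {"xyz":[0.094,0,0],"delta_rot":[0,0,0]},
    {"xyz":[0.104,0,0],"delta_rot":[0,0,0]},
    {"xyz":[0.114,0,0],"delta_rot":[0,0,0]},
    {"xyz":[0.124,0,0],"delta_rot":[0,0,0]},
    {"xyz":[0.132,0,0],"delta_rot":[0,0,0]}
  ]
}}

```text
t: 16.23
tool_pos: [0.6393, -0.008, 0.0358]
ee_rot: [0.806, 0.592, 0.0, 0.0]
force: [-0.5, -3.3, -0.1]
gripper_width: 0.0003
```

```bash
python3 look2.py F -.03 .018 .03;  python3 - <<'E'
from h import *
o=robot.get_obs();print(o['gripper_width'],rel(toW([-.001,-.067,.035]),72.44))
E
```

```text
16.225 [-0.0011483  -0.07480059  0.03576517] [-0.49700126 -3.27256722 -0.06477787]
scene (array([-0.00244705, -0.00209971,  0.02569109]), array([-0.08594032, -0.08473349,  0.11249942,  0.11329358]), 629, np.float64(0.0010359364326056573))
side (array([-0.00293517, -0.00435331,  0.02469993]), array([-0.0813487 , -0.07204865,  0.11559835,  0.11644643]), 623, np.float64(0.0011560307979318896))
0.00040934275858565446 (array([0.0186, 0.0002, 0.0018]), array([ 0.0004, -0.0005,  0.0013]), array([ 0.6395, -0.0077,  0.0357]), 16.32)
```

View pics/sceneF.png

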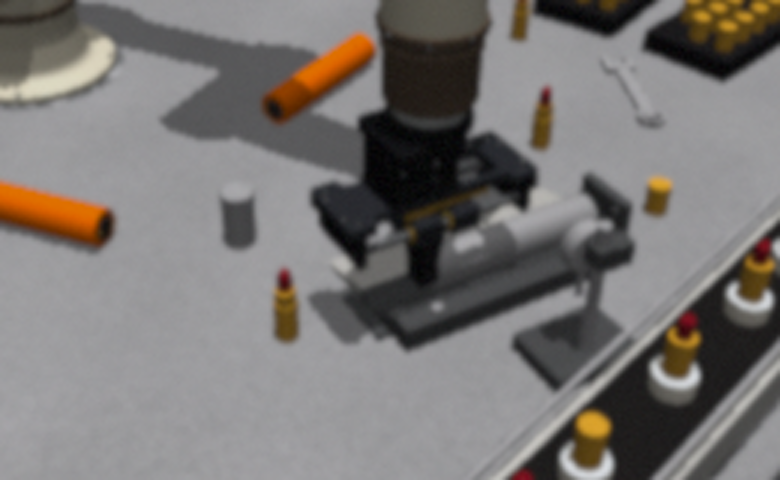

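>>> {"method": "move_arm", "body": {
  "increments": [
    {"xyz":[0.006,0,0],"delta_rot":[0,0,0]},
    {"xyz":[0.012,0,0],"delta_rot":[0,0,0]},
    {"xyz":[0.017,0,0],"delta_rot":[0,0,0]},
    {"xyz":[0.021,0,0],"delta_rot":[0,0,0]},
    {"xyz":[0.025,0,0],"delta_rot":[0,0,0]}
  ]
}}

```text
t: 16.95
tool_pos: [0.6425, 0.0019, 0.0358]
ee_rot: [0.806, 0.592, 0.001, 0.0]
force: [-0.6, -2.7, 0.2]
gripper_width: 0.0002
```

>>> {"method": "move_arm", "body": {
  "increments": [
    {"xyz":[0.003,0,0],"delta_rot":[0,0,0]},
    {"xyz":[0.006,0,0],"delta_rot":[0,0,0]}
  ]
}}

```text
t: 17.2
tool_pos: [0.6433, 0.0043, 0.0358]
ee_rot: [0.806, 0.592, 0.001, 0.0]
force: [-0.7, -2.1, 0.1]
gripper_width: 0.0007
```

>>> {"method": "move_arm", "body": {
  "increments": [
    {"xyz":[0.003,0,0],"delta_rot":[0,0,0]},
    {"xyz":[0.006,0,0],"delta_rot":[0,0,0]}
  ]
}}

```text
t: 17.45
tool_pos: [0.6437, 0.0061, 0.0357]
ee_rot: [0.806, 0.592, 0.0, 0.0]
force: [-1.0, -7.3, 0.7]
gripper_width: 0.0003
```

Force rose from about 2 N to 7.3 N, which suggests the roller has met the stop. A small confirming push comes next, then I'll look.

>>> {"method": "move_arm", "body": {
  "increments": [
    {"xyz":[0.003,0,0],"delta_rot":[0,0,0]},
    {"xyz":[0.004,0,0],"delta_rot":[0,0,0]}
  ]
}}

```text
t: 17.7
tool_pos: [0.6437, 0.0061, 0.0357]
ee_rot: [0.806, 0.592, -0.001, 0.0]
force: [-0.7, -9.1, 0.6]
gripper_width: 0.0003
```

```bash
python3 look2.py G -.03 .018 .03
```

```text
17.7 [-0.00121605 -0.06004824  0.03571581] [-0.74179379 -9.06435372  0.6135598 ]
scene (array([-0.00255896,  0.00020105,  0.02568564]), array([-0.07121988, -0.07033652,  0.11825693,  0.11916675]), 602, np.float64(0.0009807589504402144))
side (array([-0.00290348, -0.0022307 ,  0.02481862]), array([-0.06734699, -0.06111897,  0.11870289,  0.11951777]), 574, np.float64(0.0009937168116380835))
```

View pics/sideG.png

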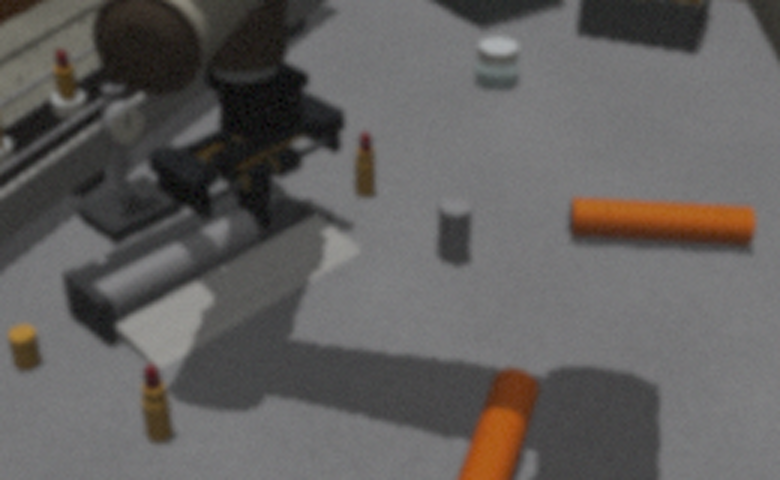

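The TCP has stopped advancing and the force has risen to 9 N, so the roller is butted. I'll back away and check from above.

>>> {"method": "move_arm", "body": {
  "increments": [
    {"xyz":[-0.005,0,0],"delta_rot":[0,0,0]},
    {"xyz":[-0.02,0,0],"delta_rot":[0,0,0]},
    {"xyz":[-0.05,0,0],"delta_rot":[0,0,0]},
    {"xyz":[-0.06,0,0],"delta_rot":[0,0,0]},
    {"xyz":[-0.06,0,-0.1],"delta_rot":[0,0,0]},
    {"xyz":[-0.06,0,-0.22],"delta_rot":[0,0,0]},
    {"xyz":[-0.06,0,-0.34],"delta_rot":[0,0,0]},
    {"xyz":[-0.1,-0.1,-0.4],"delta_rot":[0,0,0]},
    {"xyz":[-0.2,-0.2,-0.4],"delta_rot":[0,0,0]},
    {"xyz":[-0.25,-0.25,-0.4],"delta_rot":[0,0,0]},
    {"xyz":[-0.25,-0.25,-0.4],"delta_rot":[0,0,0]}
  ]
}}

```text
t: 19.18
tool_pos: [0.517, -0.0599, 0.1968]
ee_rot: [0.806, 0.591, -0.001, 0.0]
force: [0.4, -0.5, 0.3]
gripper_width: 0.0006
```

```bash
python3 look2.py H -.03 .018 .03
python3 - <<'E'
from h import *
for n in('scene','side'):
    C=toC(np.load(f'pics/W{n}H.npy').reshape(-1,3))
    m=(abs(C[:,0])<.02)&(abs(C[:,1])<.125)&(C[:,2]>.032)&(C[:,2]<.048);print('roller y',np.nanpercentile(C[m,1],[.3,1,2,50,99]))
    m=(abs(C[:,0])<.028)&(C[:,1]>.11)&(C[:,1]<.16)&(C[:,2]>.0475)&(C[:,2]<.055);print('stop',m.sum(),np.nanpercentile(C[m,1],[2,50,98]))
    W0=np.load(f'pics/W{n}0.npy');W1=np.load(f'pics/W{n}H.npy')
p=cams.snapshot('scene')[0]; cv2.imwrite('pics/sceneI.png',cv2.resize(p[160:250,290:430],None,fx=5.5,fy=5.5,interpolation=cv2.INTER_CUBIC)); cv2.imwrite('pics/sceneIf.png',p)
E
```

```text
19.175 [-0.10210653 -0.16119426  0.19680846] [ 0.3722961  -0.46478901  0.34174953]
scene (array([-0.00238501,  0.00066548,  0.0256321 ]), array([-0.05174575, -0.0503347 ,  0.11719033,  0.11798204]), 566, np.float64(0.000886897522581245))
side (array([-0.00269303, -0.00237481,  0.02475977]), array([-0.04875781, -0.04719013,  0.11754543,  0.1189774 ]), 520, np.float64(0.0009021086794354736))
roller y [-0.05220805 -0.05151473 -0.05065453  0.02796213  0.12267633]
stop 45 [0.12869472 0.13329044 0.14108665]
roller y [-0.04942192 -0.04765548 -0.04409863  0.04204856  0.12344553]
stop 53 [0.13104363 0.1369046  0.1419068 ]
```

View pics/sceneI.png

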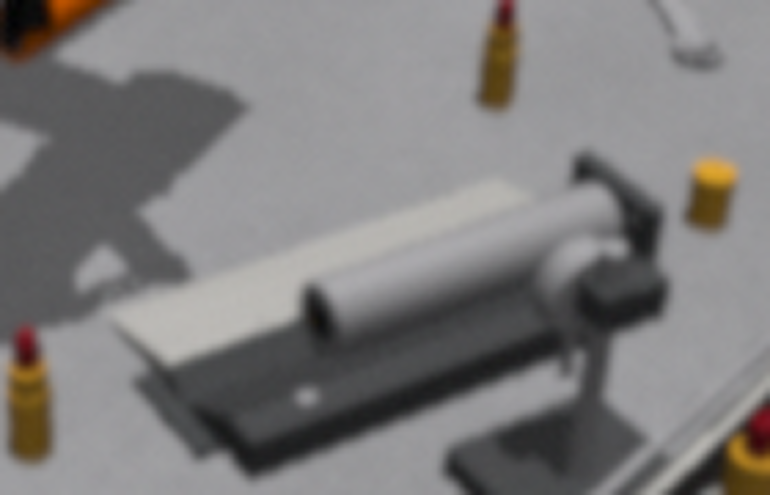

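View pics/sceneIf.png

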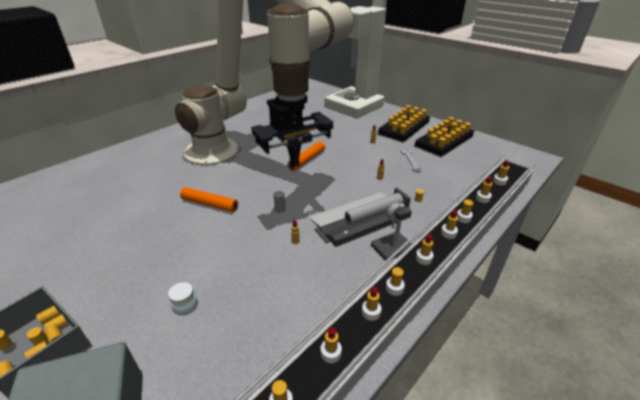

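View pics/sideH.png

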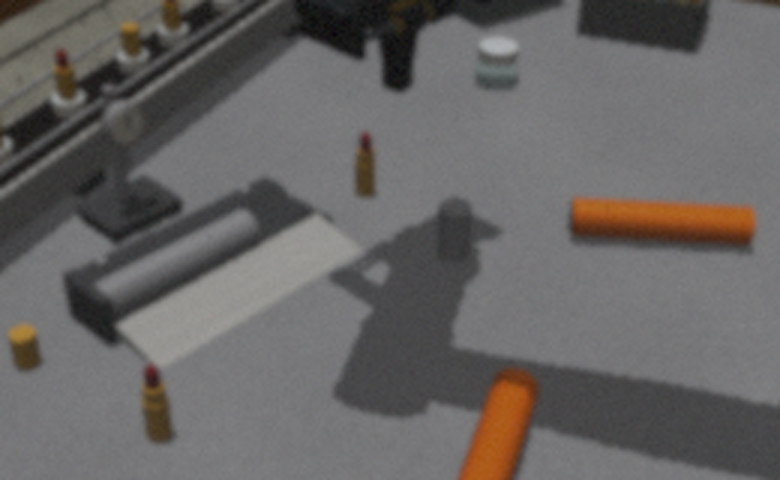

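Both cameras put the roller's far end at the stop face: about 0.1285 m against 0.1287 m in the scene view, and 0.131 m in both cases in the side view. The other objects are where they were and the arm is clear, so I'll hand in.

```bash
python3 -c "
from rig import robot
print(robot.sign_off())"
```

```text
the job is handed in; nothing more can be done
None
```

The steel roller is in the V-groove, butted against the end stop, and I handed the job in at about 19 s; the sign-off gave no verdict.

**What I did:**
- I squared the roller to the cradle by twisting the open, straddling fingers, which took its skew from 0.13 to about -0.02 rad.
- I rolled it up the ramp with both fingertips behind it until it dropped into the V.
- I pushed it along the groove by its -y end with the closed fingers. At the stop the force rose from about 2 N to 9 N and the fingers stopped advancing.

**Last checks, with the arm backed off and clear:**
- **Against the stop:** both cameras put the roller's end at the stop face within about 1 mm.
- **In the groove:** the roller's axis is parallel to the groove within about 0.003 rad, and 25 to 26 mm high.
- **Other objects:** in the pictures nothing else looked moved or tipped. I judged this by eye and did not measure it.

**One disagreement:** both cameras put the roller's axis about 2.5 mm to the -x side of the groove's middle as I fitted it. That is near the 2 mm calibration error, and the height fits a seated roller, so I took it as an error in my cradle fit. It leaves only about 1.5 mm of the 4 mm tolerance if the offset is real.

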